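Fish a dropped glass filter out of the gap between two bench units

TASK

A brass-mounted glass filter has dropped to the back of the narrow gap between the two bench units. With the bent red-handled tool from the white holder, press its rubber ball lightly on the filter (the glass cracks above 10 N) and draw it out until it lies flat on the blue apron, wholly clear of the units, then stand the tool back in its holder. Keep fingers and arm off the filter, do not push hard on the units or tray, and leave the other things where they are.

Things in the scene. Friction and masses are not known exactly. Their poses are not given: they have to be found in the camera images.
- station: Fixed tray 245 x 310 x 8 thick on the bench with two units on it, 120 deep (x), 130 wide, tops 70 above the origin: white on the +y side, grey on the -y side, a level 36 wide gap between. Origin: tray underside, gap centre line, plane of the units' front faces. x runs into the gap, z up. Tray top 8 above origin. Blue apron: x -108 to 0, y -145 to 145
- gap_mouth (a point): On the tray's top (gap floor), centre line, at the units' front faces; 8 above the station's origin; axes as the station's
- gap_back (a point): On the gap floor, centre line, at the front of the steel back stop (28 high) that closes the gap, 114 in from the mouth. Three steel rungs 4 thick cross the top of the gap 62 above the floor, 3, 17 and 31 in front of this point, so no upright rod can be lowered onto the filter
- filter_center (a point): Centre of the loose filter: brass disc, diameter 30, 14 high, 70 to 105 g, orange glass in its top, lying flat on the gap floor within 3.5 of the stop: nothing fits behind or past it. Only friction under the rubber ball moves it (ball about 0.95, tray 0.4); below about 3 N of press the ball slips, 5 to 6 N is right. Contact is hard, about 12 N per mm, so the press must be felt
- holder: Fixed white open-topped holder, 94 (x) x 40 (y) x 30 high, on the bench; walls and floor 6 thick, so the pocket is 82 x 28. Origin: centre of the underside; x along the pocket towards where the tool's ball points, z up
- tool_grip (a point): Centre of the bent tool's red handle, 20 x 20, 58 high; z up along the shank, x from heel to ball. Tool 0.16 kg, standing in the holder, x along the holder's. Steel shank, diameter 12, runs from the handle down to a rubber heel 24 (x) x 18 (y), flat underside 124 below this point; a foot bar, diameter 10, joins heel and ball. Grip it firmly, near 100 N
- tool_tip (a point): Lowest point of the tool's rubber ball (diameter 16), 52 along the tool's x from the shank's axis, 124 below the handle's centre, level with the heel's underside
- tool_heel (a point): Centre of the heel's flat underside, on the shank's axis, 124 below the handle's centre; 6 above the holder's origin when the tool stands in the holder
- bottle: amber glass bottle with black cap, diameter 62, 130 high, standing on the bench; leave it where it is. Origin: centre of its underside
- beaker: glass beaker, diameter 72, 85 high, standing on the bench; leave it where it is. Origin: centre of its underside
- dish: clear shallow dish, diameter 84, 15 high, lying on top of the grey (right-hand) unit; leave it where it is. Origin: centre of its underside
- jar: small glass jar with blue cap, diameter 44, 36 high, standing on top of the white (left-hand) unit; leave it where it is. Origin: centre of its underside
- tip_rack: blue box with yellow caps, 120 x 85 x 50 high, on the bench; leave it where it is. Origin: centre of its underside
- marker: white and red marker pen, 110 x 13 x 13, lying on the bench; leave it where it is. Origin: centre of its underside
Mind the look-alikes: they are no part of the job. Several things have the shape of the holder; the one meant has the colours described above.

How it is judged:
On the way, in this order (a step that is already met when the one before it is completed fails the run):
1. the tool is lifted out of its holder (z of tool_tip in the frame of holder above 0.05 m), for 0.1 s.
2. the filter lies flat on the blue apron, wholly clear of the units (x of filter_center in the frame of station between -0.105 and -0.02 m and y of filter_center in the frame of station between -0.14 and 0.14 m and z of filter_center in the frame of station between 0.012 and 0.019 m and angle between the z axis of filter_center and the z axis of station, either way round below 0.15 rad), for 0.2 s.
At the end, for the whole second after the job is handed in: The filter lies flat on the blue apron, its centre 20 to 105 mm in front of the units' front faces and within 140 mm of the gap's line; the tool stands upright (within 0.12 rad) in the pocket of its holder, heel within 6 mm of the pocket's floor, ball and heel between the walls, released (all of step 2 and x of tool_heel in the frame of holder between -0.045 and 0.045 m and x of tool_tip in the frame of holder between -0.045 and 0.045 m and y of tool_heel in the frame of holder between -0.012 and 0.012 m and y of tool_tip in the frame of holder between -0.012 and 0.012 m and z of tool_heel in the frame of holder below 0.012 m and angle between tool_heel's own z axis and vertical below 0.12 rad); the robot touches nothing.
It fails at once if the tool presses on the filter with more than 10 N (contact force between tool and filter above 10 N).
It fails at once if the fingers or the arm touch the filter (contact force between any of the fingers, the arm and filter above 0.3 N).
It fails at once if the tool, the fingers or the arm push on the units or their tray with more than 15 N (contact force between any of tool, the fingers, the arm and station above 15 N).
It fails at once if another thing on the bench or on the units is shifted by more than 25 mm (distance of any of bottle, beaker, dish, jar, tip_rack, marker from where it was at the start of the episode above 0.025 m).
It also fails if it takes over 61 s, if anything falls off the work surface, if the arm or the gripper's body presses on something with over 40 N, if the wrist force passes 120 N, or if a joint passes its speed limit or range.

ROBOT

A 6-joint arm with a two-finger parallel gripper is mounted at the origin on the work surface. World frame = base frame: x ahead of the robot, y to its left, z up, the work surface at z = 0. Lengths are in m, angles in rad, forces in N, time in s.
With the tool pointing down it reaches from about 0.375 to 0.75 m from the base axis. Payload 9 kg.
Tool frame: the origin (TCP) lies midway between the tips of the shut fingers; the grasp point (between the pads) lies 19 mm behind it; z points along the fingers, x is the direction in which the jaws open and shut, and the axes are right-handed (so a half turn about z gives the same grasp; the last joint's range is limited). The gripper opens to 85 mm and grips with 20 to 120 N. Pads are 22 mm wide; open, the fingers measure 114 mm over their backs; the gripper's body (76 mm by 85 mm) begins 54 mm behind the grasp point. The pads swing forward as they close: fully open they stand 13 mm farther back than shut.
Start: joints at [0.949, 0.104, 0.097, 1.564, 0, 1.353], TCP at [0.236, 0.552, 0.231] pointing down, gripper open.
Joint ranges: [-2.99, 2.99], [-0.84, 1.86], [-1.1, 1.16], [-1.84, 2.11], [-1.51, 1.56], [-3.14, 3.14]. Speed limits (rad/s): [2.22, 2.22, 2.57, 3.14, 3.14, 3.14].

INTERFACE

Orientations are given as [roll, pitch, yaw] about the fixed x, y, z axes, in that order (R = Rz(yaw) Ry(pitch) Rx(roll)).
In Python, from workcell import arm, kin, status, imaging, workorder gives the robot as it stands. The module is installed in compiled form; this text tells all that it offers. Calls block until the motion is done:
- arm.move_pose(position, orientation): joint-space move of the TCP to a pose.
- arm.move_linear(position, rate=0.15, ori=None): straight line of the TCP; ori=None keeps the orientation; rate is the mean speed in m/s.
- arm.move_j(angles): joint-space move.
- arm.grip(opening, f_grip=None): opening from 0.0 (shut) to 1.0 (fully open); f_grip is the grip in N (None keeps the last); returns when the fingers have stopped.
- arm.pause(seconds).
- kin.solve_ik(position, orientation): joint angles nearest the present ones, or None.
- status.observe(): the state.
- imaging.capture(name): name is "scene" or "top" or "wrist"; returns the picture (420x560x3 uint8, red, green, blue); there is no depth.
- imaging.get_calibration(name): a dict with "camera_matrix" (3x3 intrinsics, pixels), "dist_coeffs" ([k1, k2, p1, p2, k3] as OpenCV has them; the pictures are not rectified), "R" (3x3) and "t" (3): a world point X has camera coordinates R X + t. Camera axes: x right, y down, z forward; pixel columns grow to the right and rows downward; lengths in m; the calibration is good to about 2 mm. A picture is of the moment at which its call begins: read the wrist's pose just before it. get_calibration takes no time and is no camera call; for the wrist camera it gives the pose at the moment of the call.
A pose or a line that the arm cannot do raises arm.MotionError and nothing moves.
- workorder.close_job(): hands the job in, once; it reports no verdict.
The state is a dict: "clock": time; "joints": joint angles; "qvel": joint speeds; "effort": joint torques, N m; "tcp_pos": TCP position; "tcp_rot": TCP orientation; "ft_force": force on the tool from outside, world axes, zero at the start; "moment": the same for the moment, N m; "grip_width": opening from 0.0 (shut) to 1.0 (fully open).
Only numpy, scipy, OpenCV 4.12 (cv2) and the standard library are available. Lean on these libraries where they do the work, as an engineer would, in place of code of your own. Each camera call takes 0.05 s, during which the arm holds its last target.

## Working session

There is one attempt and no reset: what is moved stays moved. The work goes in short steps, each a Python script; the robot and the scene stay as the last script left them, time stands still between calls to the robot, and variables do not carry over. Pictures are saved under pics/ and viewed, and the job is handed in when it is done.

```bash
ls; mkdir -p pics; python3 - <<'E'
from workcell import arm, kin, status, imaging, workorder
import cv2
print(status.observe())
for n in ["scene","top","wrist"]:
    c=imaging.get_calibration(n); print(n,c)
    im=imaging.capture(n); cv2.imwrite(f"pics/{n}0.png",im[:,:,::-1])
E
```

```text
pics
{'clock': 0.0, 'joints': array([9.49292639e-01, 1.04699873e-01, 9.64570059e-02, 1.56385038e+00,
       1.57068317e-05, 1.35309300e+00]), 'qvel': array([-0.00084813, -0.00058685, -0.00117617, -0.00024651,  0.00109957,
        0.00027636]), 'effort': array([-1.13370108e-03, -5.56934595e+01,  5.03648829e+01,  1.69058167e-02,
       -3.73002849e-04, -6.41278646e-06]), 'tcp_pos': array([0.23555023, 0.55148719, 0.23051521]), 'tcp_rot': array([-3.14129720e+00,  1.26291390e-03,  1.16699614e+00]), 'ft_force': array([-1.46383965, -0.31181115, -0.64309986]), 'moment': array([-0.03746042,  0.03306562,  0.00645551]), 'grip_width': 1.0008499164355584}
scene {'camera_matrix': array([[531.64869335,   0.        , 275.88185266],
       [  0.        , 531.64869335, 214.93030021],
       [  0.        ,   0.        ,   1.        ]]), 'dist_coeffs': array([-0.12714002,  0.        ,  0.        ,  0.        ,  0.        ]), 'R': array([[-0.77707724,  0.62934009,  0.00905659],
       [ 0.49282051,  0.61733425, -0.61320989],
       [-0.39150851, -0.47204817, -0.7898681 ]]), 't': array([ 0.32065983, -0.25
[... 297 characters left out ...]
ay([[ 0.00910697, -0.99984183, -0.01527686],
       [-0.98878087, -0.00672622, -0.14922181],
       [ 0.14909546,  0.01646442, -0.98868573]]), 't': array([0.11230639, 0.52168527, 0.91799659])}
wrist {'camera_matrix': array([[300.48456304,   0.        , 279.11843438],
       [  0.        , 300.48456304, 209.13403647],
       [  0.        ,   0.        ,   1.        ]]), 'dist_coeffs': array([-0.05323791,  0.        ,  0.        ,  0.        ,  0.        ]), 'R': array([[ 3.93857103e-01,  9.19171426e-01, -6.87553159e-04],
       [ 8.78860127e-01, -3.76364753e-01,  2.93179891e-01],
       [ 2.69223808e-01, -1.16075246e-01, -9.56057048e-01]]), 't': array([-0.59913494, -0.03661884,  0.38048208])}
```

View pics/scene0.png

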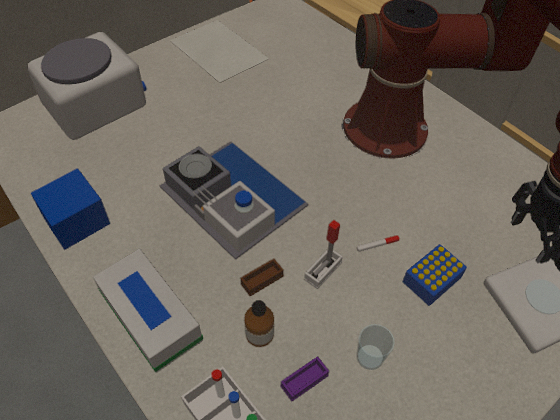

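View pics/top0.png

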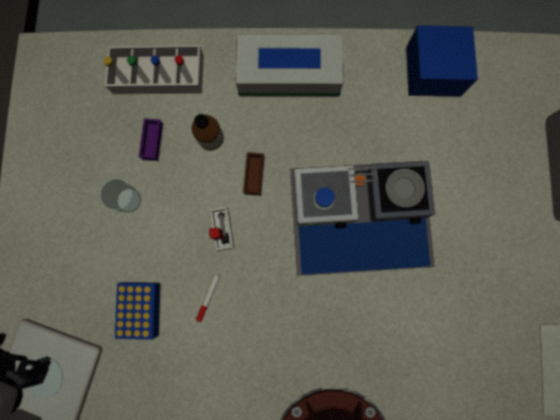

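View pics/wrist0.png

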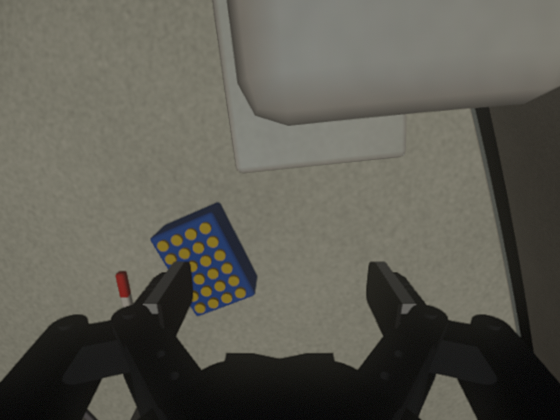

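The top view shows the station at about (295–433, 162–275), with the blue apron on the robot's side. The white holder and red handle are near (221, 229), and an orange filter spot shows at (361, 180). I'll enlarge both for measuring.

```bash
python3 - <<'E'
import cv2
im=cv2.imread("pics/top0.png")
cv2.imwrite("pics/st.png",cv2.convertScaleAbs(cv2.resize(im[155:285,285:445],None,fx=4.5,fy=4.5,interpolation=cv2.INTER_CUBIC),alpha=1.5))
cv2.imwrite("pics/ho.png",cv2.convertScaleAbs(cv2.resize(im[200:260,190:250],None,fx=10,fy=10,interpolation=cv2.INTER_CUBIC),alpha=1.5))
im=cv2.imread("pics/scene0.png")
cv2.imwrite("pics/ho2.png",cv2.convertScaleAbs(cv2.resize(im[210:300,290:370],None,fx=6.5,fy=6.5,interpolation=cv2.INTER_CUBIC),alpha=1.5))
E
```

```text
(no output)
```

View pics/st.png

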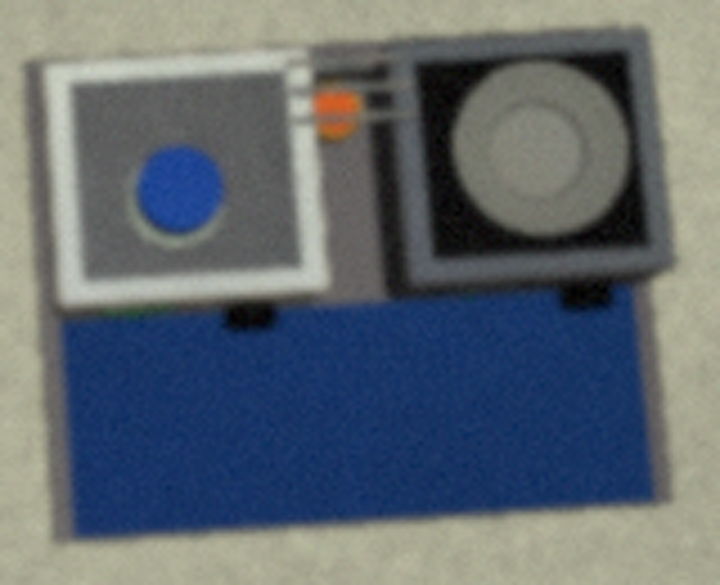

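View pics/ho.png

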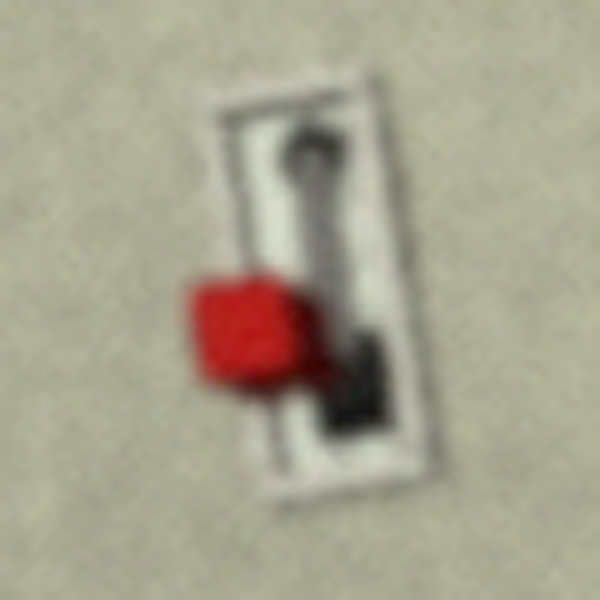

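View pics/ho2.png

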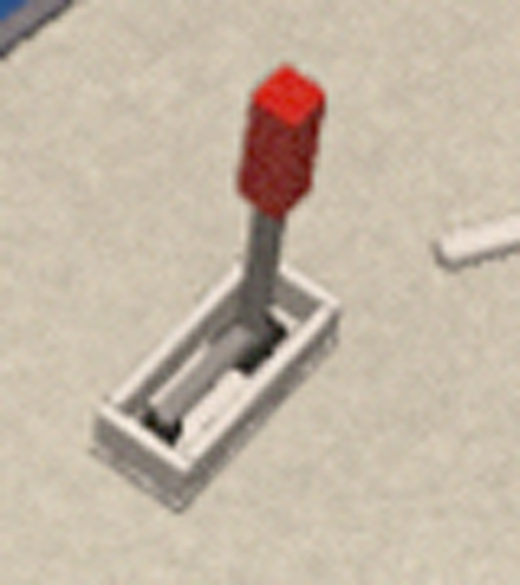

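```bash
cat > h.py <<'E'
import numpy as np, cv2
from scipy.optimize import least_squares
from scipy.spatial.transform import Rotation as Ro
def crop2px(p,f,ox,oy):
    p=np.array(p,float); return (p+0.5)/f-0.5+np.array([ox,oy])
def proj(c,X):
    r,_=cv2.Rodrigues(c["R"]); return cv2.projectPoints(np.array(X,float).reshape(-1,1,3),r,c["t"],c["camera_matrix"],c["dist_coeffs"])[0][:,0]
def toplane(c,px,z):
    n=cv2.undistortPoints(np.array(px,float).reshape(-1,1,2),c["camera_matrix"],c["dist_coeffs"])[:,0]
    d=np.c_[n,np.ones(len(n))]@c["R"]; o=-c["R"].T@c["t"]
    return o+d*((z-o[2])/d[:,2])[:,None]
def fit(obs,x0):
    """obs: list of (cal, local pts, px); solve x,y,yaw"""
    def res(p):
        R=Ro.from_euler('z',p[2]).as_matrix(); t=np.array([p[0],p[1],0])
        return np.concatenate([(proj(c,np.array(L)@R.T+t)-px).ravel() for c,L,px in obs])
    s=least_squares(res,x0,loss='soft_l1'); return s.x,res(s.x).reshape(-1,2)
E
python3 - <<'E'
from h import *
from workcell import imaging
c=imaging.get_calibration("top"); s=imaging.get_calibration("scene")
px=crop2px([(60,305),(328,288),(43,65),(308,50),(672,265),(648,30),(405,290),(75,537),(655,498)],4.5,285,155)
L=[(0,.148,.07),(0,.018,.07),(.12,.148,.07),(.12,.018,.07),(0,-.148,.07),(.12,-.148,.07),(0,-.018,.07),(-.108,.145,.008),(-.108,-.145,.008)]
p,r=fit([(c,L,px)],[.5,-.1,0]);print("station",p,np.round(r,1).tolist())
px=crop2px([(205,95),(372,72),(437,470),(270,500)],10,190,200)
L=[(.047,.02,.03),(.047,-.02,.03),(-.047,-.02,.03),(-.047,.02,.03)]
p,r=fit([(c,L,px)],[.5,.2,0]);print("holder",p,np.round(r,1).tolist())
px2=crop2px([(100,410),(188,470),(340,310),(262,250)],6.5,290,210)
p2,r=fit([(s,L,px2)],p);print("holder scene",p2,np.round(r,1).tolist())
print("grip top",toplane(c,crop2px([(245,330)],10,190,200),.159), "heel",toplane(c,crop2px([(355,390)],10,190,200),.006))
print("grip top scene",toplane(s,crop2px([(288,95)],6.5,290,210),.159))
print("ball",toplane(c,crop2px([(315,155)],10,190,200),.014))
E
```

```text
station [ 0.48836785 -0.06782687  0.0717729 ] [[-1.1, 1.0], [0.6, 0.8], [-1.1, -0.9], [0.1, -1.4], [1.4, 0.8], [0.3, -1.6], [0.4, -0.8], [-0.4, 0.6], [-0.1, 0.4]]
holder [0.47105035 0.24528445 0.18755869] [[-0.6, -0.4], [0.4, -1.3], [0.7, 0.6], [-0.5, 0.8]]
holder scene [0.47203348 0.24933796 0.9313786 ] [[30.3, 9.2], [-1.0, 0.5], [-27.9, -9.6], [1.0, -0.9]]
grip top [[0.44917019 0.24008679 0.159     ]] heel [[0.44896759 0.24043295 0.006     ]]
grip top scene [[0.45206063 0.24166996 0.159     ]]
ball [[0.50140751 0.24980703 0.014     ]]
```

```bash
python3 - <<'E'
from h import *
from workcell import arm,kin,status,imaging
c=imaging.get_calibration("top")
print("filter",toplane(c,crop2px([(337,113)],4.5,285,155),.022))
T=Ro.from_euler('z',.0718).as_matrix()
F=toplane(c,crop2px([(337,113)],4.5,285,155),.022)[0]
print("filter local",T.T@(F-[.4884,-.0678,0]))
for P,y0 in(((.4495,.2405,.111),.183),((.5296,-.065,.13),.0718),((.36,-.077,.13),.0718),((.5296,-.065,.2),.0718)):
  for s in (-1,1):
    print(P,s,kin.solve_ik(P,[np.pi,0,y0+s*np.pi/2]))
yaw=.183+np.pi/2
arm.move_pose([.4495,.2405,.235],[np.pi,0,yaw])
o=status.observe();print(o["clock"],o["tcp_pos"],o["tcp_rot"],o["joints"])
w=imaging.get_calibration("wrist");im=imaging.capture("wrist");cv2.imwrite("pics/w1.png",im[:,:,::-1]);np.save("w1.npy",w,allow_pickle=True)
# predicted holder rim + handle top
for n,p in (("h",(.471,.2453,.187)),):
  R=Ro.from_euler('z',p[2]).as_matrix()
  print(proj(w,np.array([(.047,.02,.03),(.047,-.02,.03),(-.047,-.02,.03),(-.047,.02,.03)])@R.T+[p[0],p[1],0]))
E
```

```text
filter [[ 0.58308034 -0.06252804  0.022     ]]
filter local [ 0.0948146  -0.00153383  0.022     ]
(0.4495, 0.2405, 0.111) -1 [ 0.2342431  -0.16103411 -0.38159877  1.35023166  0.         -3.09034955]
(0.4495, 0.2405, 0.111) 1 [ 0.2342431  -0.16103411 -0.38159877  1.35023166  0.          0.0512431 ]
(0.5296, -0.065, 0.13) -1 [-0.36746777 -0.09358786 -0.2847551   1.37962908  0.          2.70232489]
(0.5296, -0.065, 0.13) 1 [-0.36746777 -0.09358786 -0.2847551   1.37962908  0.         -0.43926777]
(0.36, -0.077, 0.13) -1 [-0.57046092 -0.6638313  -0.72785243  1.5067752   0.          2.49933173]
(0.36, -0.077, 0.13) 1 [-0.57046092 -0.6638313  -0.72785243  1.5067752   0.         -0.64226092]
(0.5296, -0.065, 0.2) -1 [-0.36746777 -0.10305291 -0.16671015  1.50713909  0.          2.70232489]
(0.5296, -0.065, 0.2) 1 [-0.36746777 -0.10305291 -0.16671015  1.50713909  0.         -0.43926777]
1.5583 [0.44930347 0.24107656 0.23503024] [ 3.14155281e+00 -2.41882016e-04  1.75388365e+00] [ 2.35325719e-01 -1.70319480e-01 -1.64854381e-01  1.57620900e+00
  2.39471478e-04  5.22384072e-02]
[[295.20647276 238.05680395]
 [263.23849986 238.21128368]
 [261.59310229 163.05113097]
 [296.06925256 162.8774272 ]]
```

```bash
python3 -c "
import cv2;im=cv2.imread('pics/w1.png');cv2.imwrite('pics/w1b.png',cv2.convertScaleAbs(im,alpha=1.5))"
```

```text
(no output)
```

View pics/w1b.png

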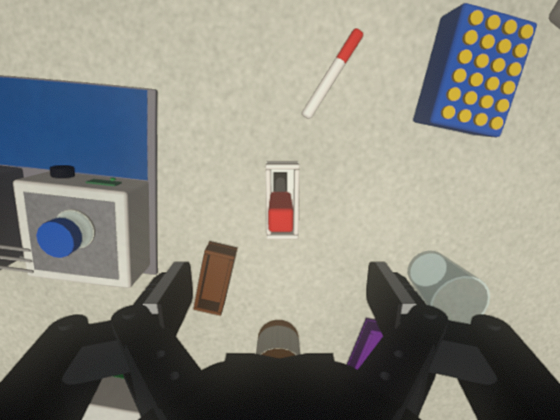

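Wrist view: the holder rim spans columns 265–299 and rows 162–237, and the red handle top is at about (282, 218). That is some 3 px to the right of the prediction, so I'll refine before grasping.

```bash
python3 - <<'E'
import cv2
im=cv2.imread("pics/w1.png")
cv2.imwrite("pics/w1c.png",cv2.convertScaleAbs(cv2.resize(im[155:245,245:320],None,fx=6.5,fy=6.5,interpolation=cv2.INTER_CUBIC),alpha=1.5))
E
```

```text
(no output)
```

View pics/w1c.png

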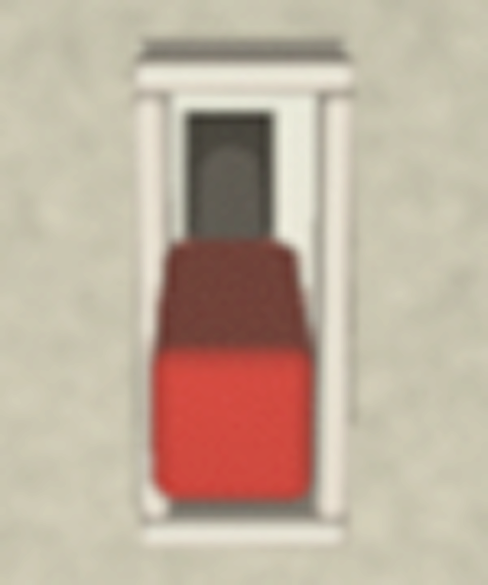

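```bash
python3 - <<'E'
from h import *
from workcell import imaging,status
w=np.load("w1.npy",allow_pickle=True).item();c=imaging.get_calibration("top"); s=imaging.get_calibration("scene")
L=[(.047,.02,.03),(.047,-.02,.03),(-.047,-.02,.03),(-.047,.02,.03)]
pw=crop2px([(343,545),(142,545),(137,63),(352,63)],6.5,245,155)
p,r=fit([(w,L,pw)],[.47,.245,.18]);print("holder wrist",p,np.round(r,1).tolist())
ps=crop2px([(188,470),(100,410),(262,258),(340,312)],6.5,290,210)
p,r=fit([(s,L,ps)],[.47,.245,.18]);print("holder scene",p,np.round(r,1).tolist())
G=[(.01,.01,.159),(.01,-.01,.159),(-.01,-.01,.159),(-.01,.01,.159)]
pg=crop2px([(311,500),(155,500),(155,348),(311,348)],6.5,245,155)
p,r=fit([(w,G,pg)],[.45,.24,.18]);print("handle wrist",p,np.round(r,1).tolist())
o=status.observe();print(o["tcp_pos"],o["tcp_rot"],o["ft_force"],o["clock"])
E
```

```text
holder wrist [0.47138731 0.24905373 0.18107887] [[0.5, 0.5], [-0.5, 0.5], [-0.7, -0.4], [0.7, -0.4]]
holder scene [0.47341052 0.25025551 0.16390596] [[-0.4, 1.4], [-0.6, 0.4], [0.1, -1.8], [1.6, -0.5]]
handle wrist [0.44935753 0.24235969 0.18237287] [[0.8, 0.6], [-0.8, 0.6], [-1.1, -0.5], [1.1, -0.5]]
[0.44924209 0.24122719 0.23500907] [-3.14157083e+00 -1.65258161e-04  1.75438419e+00] [0.18487976 0.12798905 0.07989066] 1.6083
```

```bash
python3 - <<'E'
from h import *
from workcell import arm,status,imaging
ori=[np.pi,0,.1815+np.pi/2]
arm.move_linear([.4495,.2415,.109],rate=.12,ori=ori)
o=status.observe();print(o["clock"],o["tcp_pos"],o["ft_force"])
arm.grip(0.0,100)
o=status.observe();print(o["clock"],o["tcp_pos"],o["tcp_rot"],o["ft_force"],o["grip_width"])
q=np.array(o["tcp_pos"])
arm.move_linear([.4495,.2415,.15],rate=.08)
arm.pause(.2)
o=status.observe();print(o["clock"],o["tcp_pos"],o["tcp_rot"],o["ft_force"],o["moment"],o["grip_width"])
for n in("scene","wrist"):
  im=imaging.capture(n);cv2.imwrite(f"pics/{n}2.png",cv2.convertScaleAbs(im[:,:,::-1],alpha=1.4))
im=cv2.imread("pics/scene2.png");cv2.imwrite("pics/scene2c.png",cv2.resize(im[150:300,230:430],None,fx=4,fy=4))
E
```

```text
2.8083 [0.45004174 0.24162694 0.10988999] [ 0.29277981 -0.27294016  0.49929269]
3.425 [0.4497194  0.2415798  0.10930054] [ 3.14101988e+00 -1.29701628e-04  1.75227596e+00] [-0.13291499  0.6227266   2.66886494] 0.22669966616725493
4.2917 [0.44915129 0.24140977 0.14941497] [-3.14061512e+00  6.32231072e-05  1.75229360e+00] [-0.09747979  0.02605423 -1.78650417] [-0.00177497  0.02544008 -0.03451984] 0.2196130307111824
```

View pics/scene2c.png

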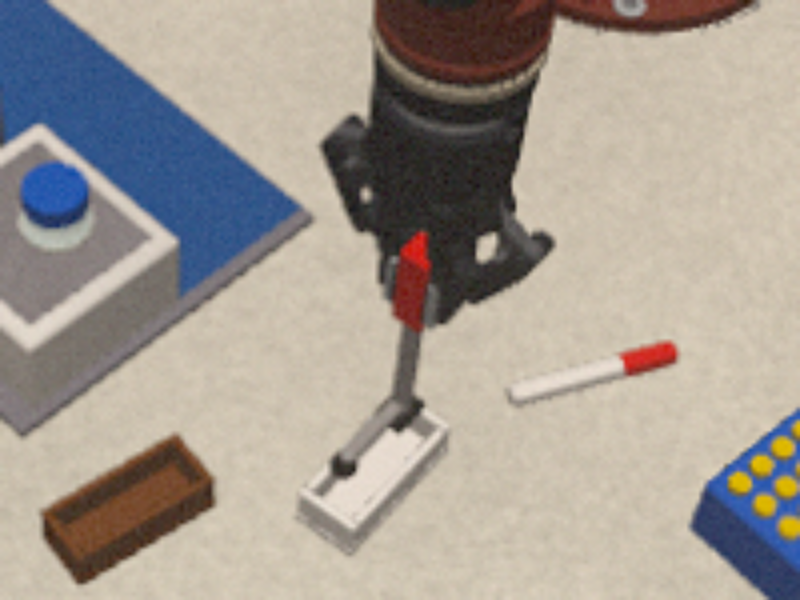

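View pics/wrist2.png

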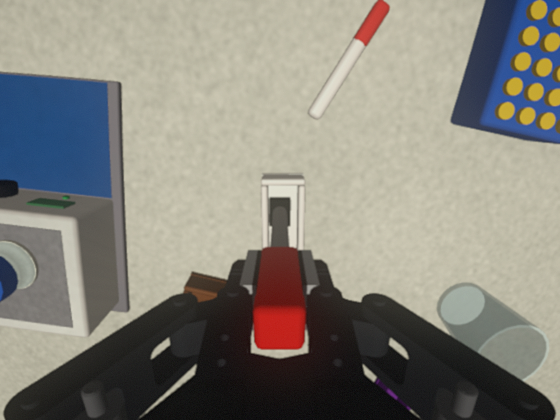

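The tool is lifted with its ball at the +x end, about 1.8 N of weight is felt, and the holder is empty. Next I'll go high over the apron and re-measure the station.

```bash
python3 - <<'E'
from h import *
from workcell import arm,status,imaging
arm.move_linear([.4495,.2415,.25],rate=.2)
th=.0718
S=np.array([.4884,-.0678,0]);R=Ro.from_euler('z',th).as_matrix()
P=S+R@[-.03,0,.25]
arm.move_linear(P.tolist(),rate=.25,ori=[np.pi,0,th+np.pi/2])
arm.pause(.3)
o=status.observe();print(o["clock"],o["tcp_pos"],o["tcp_rot"],o["ft_force"],o["grip_width"])
w=imaging.get_calibration("wrist");im=imaging.capture("wrist");cv2.imwrite("pics/w3.png",cv2.convertScaleAbs(im[:,:,::-1],alpha=1.5));np.save("w3.npy",w,allow_pickle=True)
im=imaging.capture("top");cv2.imwrite("pics/top3.png",cv2.convertScaleAbs(im[:,:,::-1],alpha=1.5))
print(-w["R"].T@w["t"])
E
```

```text
6.7417 [ 0.45852569 -0.06946033  0.25008338] [3.14147989e+00 6.60851705e-05 1.64356057e+00] [-0.35013003  0.08743553 -1.1650264 ] 0.21857597390034444
[ 0.38274933 -0.07487238  0.39350708]
```

View pics/w3.png

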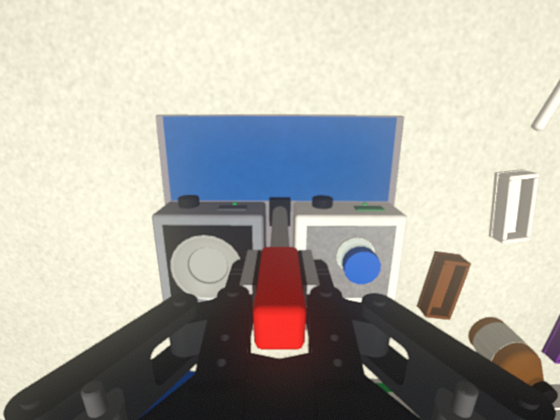

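Apron, both unit fronts and the gap are visible, with the tool's column (~280) in line with the gap. I'll zoom in for a precise fit.

```bash
python3 - <<'E'
import cv2
im=cv2.imread("pics/w3.png")
cv2.imwrite("pics/w3c.png",cv2.resize(im[105:310,145:415],None,fx=2.9,fy=2.9,interpolation=cv2.INTER_CUBIC))
E
```

```text
(no output)
```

View pics/w3c.png

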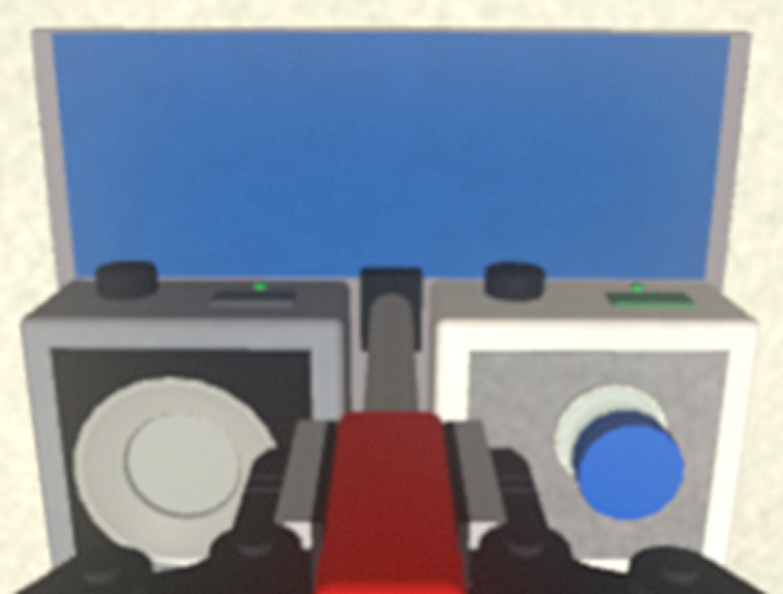

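```bash
python3 - <<'E'
from h import *
w=np.load("w3.npy",allow_pickle=True).item()
px=crop2px([(52,34),(732,36),(75,278),(706,280),(23,322),(347,320),(432,320),(757,322)],2.9,145,105)
L=[(-.108,-.145,.008),(-.108,.145,.008),(0,-.145,.008),(0,.145,.008),(0,-.148,.07),(0,-.018,.07),(0,.018,.07),(0,.148,.07)]
p,r=fit([(w,L,px)],[.488,-.068,.07]);print("station",p,np.round(r,1).tolist())
R=Ro.from_euler('z',p[2]).as_matrix()
# heel rear-edge: height of heel bottom = .25-.1033
h=toplane(w,crop2px([(361,268),(421,268)],2.9,145,105),.147+.0125)
print((h-[p[0],p[1],0])@R)
T=np.array([.45853,-.06946,0]);print("tcp local",R.T@(T-[p[0],p[1],0]))
E
```

```text
station [ 0.48917547 -0.06666247  0.06919075] [[0.2, 0.3], [-0.7, 0.2], [0.6, -0.0], [-0.6, -0.2], [-2.5, -0.7], [-0.7, 0.3], [1.7, 0.3], [3.0, -0.2]]
[[-0.0449577  -0.00858988  0.1595    ]
 [-0.04499788  0.00806335  0.1595    ]]
tcp local [-0.03076556 -0.00067214  0.        ]
```

Station confirmed at about (0.4888, −0.0672, yaw 0.0705), with the two views agreeing to about 1 mm. Now I enter the gap above filter height and check force noise and z tracking.

```bash
cat >> h.py <<'E'
TH=.0705; S=np.array([.4888,-.0672,0]); RS=Ro.from_euler('z',TH).as_matrix()
ORI=[np.pi,0,TH+np.pi/2]
def loc(p): return RS.T@(np.array(p)-S)
def wp(x,y,z): return (S+RS@np.array([x,y,z])).tolist()
def ft(n=5,dt=.02):
    from workcell import arm,status
    a=[]
    for i in range(n):
        a.append(status.observe()["ft_force"]); arm.pause(dt)
    a=np.array(a); return RS.T@a.mean(0), a.std(0)
E
python3 - <<'E'
from h import *
from workcell import arm,status,imaging
arm.move_linear(wp(-.03,0,.138),rate=.12,ori=ORI)
print(ft())
arm.move_linear(wp(.042,0,.138),rate=.06)
for i in range(3): print(status.observe()["clock"],loc(status.observe()["tcp_pos"]),*ft())
for k in range(1,4):
    arm.move_linear(wp(.042-.008*k,0,.138),rate=.02); o=status.observe();print(o["clock"],loc(o["tcp_pos"]),RS.T@o["ft_force"],o["qvel"].round(3))
for n in("scene","top"):
  im=imaging.capture(n);cv2.imwrite(f"pics/{n}4.png",cv2.convertScaleAbs(im[:,:,::-1],alpha=1.5))
a=cv2.imread("pics/scene4.png")[130:270,150:320];cv2.imwrite("pics/c4.png",cv2.resize(a,None,fx=4,fy=4,interpolation=cv2.INTER_CUBIC))
E
```

```text
(array([ 0.26700372, -0.13172934, -1.20970681]), array([0.49108204, 0.65364615, 0.4044038 ]))
9.3583 [4.18025770e-02 7.66653968e-06 1.38042541e-01] [ 0.04160715 -0.3379308  -2.17797271] [0.29402738 0.30845898 0.5725799 ]
9.4417 [ 4.18184020e-02 -1.41552525e-05  1.38077080e-01] [ 0.05865021 -0.02564481 -1.54429906] [0.30789422 0.43296667 0.54377868]
9.525 [ 4.18591915e-02 -3.69763834e-05  1.38081808e-01] [ 0.04281779 -0.0987916  -1.70814691] [0.28957984 0.43345031 0.53977947]
10.1583 [ 3.39754795e-02 -3.74892771e-05  1.38061095e-01] [-0.10448424  0.70072447 -1.65175562] [ 0.     0.005  0.006 -0.001 -0.     0.002]
10.7083 [ 2.59739020e-02 -2.84393376e-05  1.38047057e-01] [ 0.42828239 -0.66931369 -1.50725514] [ 0.001  0.004  0.002 -0.002  0.001 -0.003]
11.2583 [ 1.80004067e-02 -5.08936061e-05  1.38067645e-01] [ 1.12795824 -0.23169752 -2.34329173] [ 0.002  0.005  0.004 -0.002  0.001 -0.001]
```

View pics/c4.png

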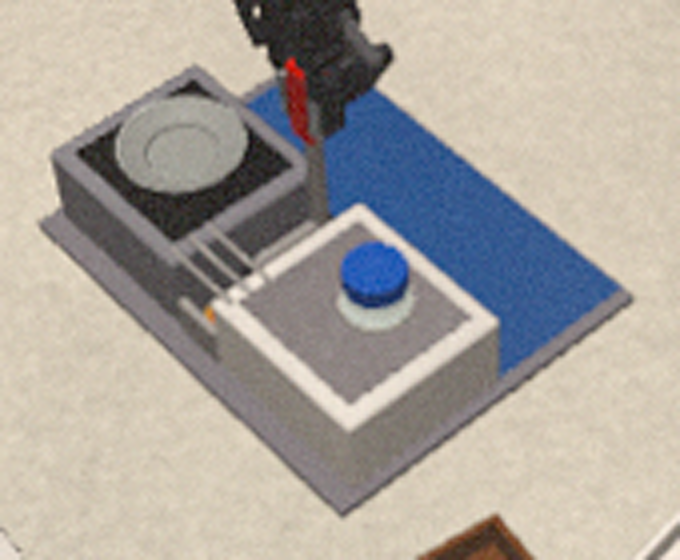

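Tracking is good to about 0.05 mm and the weight baseline is about −1.7 N. Next I lower onto the filter in small felt steps.

```bash
python3 - <<'E'
from h import *
from workcell import arm,status
arm.move_linear(wp(.042,0,.138),rate=.06)
arm.move_linear(wp(.042,0,.130),rate=.03); arm.pause(.2)
b,_=ft(15,.015); print("base",b)
z=.130
while z>.1215:
    z-=.0003; arm.move_linear(wp(.042,0,z),rate=.006)
    f,_=ft(8,.01); n=f[2]-b[2]; 
    if n>.9:
        f,_=ft(10,.015); n=f[2]-b[2]
    print(round(z,5),(f-b).round(2))
    if n>1.5: break
np.save("press.npy",np.r_[b,z]); o=status.observe();print(o["clock"],loc(o["tcp_pos"]))
E
```

```text
base [-0.15906661  0.15872873 -1.63299067]
0.1297 [ 0.21 -0.33  0.02]
0.1294 [ 0.23 -0.4   0.01]
0.1291 [0.3  0.01 0.21]
0.1288 [ 0.3  -0.76 -0.34]
0.1285 [ 0.2  -0.41 -0.08]
0.1282 [ 0.2  -0.33  0.01]
0.1279 [ 0.02 -0.38 -0.07]
0.1276 [-0.1  -0.13  0.12]
0.1273 [ 0.18 -0.15  0.  ]
0.127 [-0.06 -0.55  0.44]
0.1267 [ 0.26 -0.55  0.31]
0.1264 [ 0.13 -0.29  0.14]
0.1261 [ 0.   -0.3  -0.11]
0.1258 [ 0.09 -0.17  0.37]
0.1255 [ 0.41 -0.32  0.27]
0.1252 [ 0.14 -0.02  0.43]
0.1249 [-0.64  0.16  2.65]
18.325 [ 4.20566572e-02 -2.59374223e-05  1.25040995e-01]
```

Contact came at z≈0.125, just as expected for the filter's top. I'll build up to ~5.5 N and draw.

```bash
cat > drag.py <<'E'
from h import *
from workcell import arm,status
import sys
d=np.load("press.npy"); b=d[:3]; z=d[3]; x=float(sys.argv[1]); xend=float(sys.argv[2])
for i in range(8):
    f,_=ft(12,.012); n=f[2]-b[2]; print("pre",round(z,5),(f-b).round(2))
    if n>5: break
    z-=float(np.clip((5.6-n)/12*.7e-3,.00005,.0002)); arm.move_linear(wp(x,0,z),rate=.006)
ok=True
while x>xend+1e-6:
    x=max(x-.006,xend); arm.move_linear(wp(x,0,z),rate=.025)
    f,_=ft(9,.01); g=f-b; print(round(x,4),round(z,5),g.round(2))
    if g[2]>8: z+=.0002; arm.move_linear(wp(x,0,z),rate=.01)
    elif g[2]<2.0: print("weak");ok=False;break
    else: z-=float(np.clip((5.5-g[2])/12*.6e-3,-.00015,.00015))
np.save("press.npy",np.r_[b,z]);o=status.observe();print(ok,x,z,o["clock"],loc(o["tcp_pos"]),o["tcp_rot"])
E
python3 drag.py .042 .018; python3 - <<'E'
from h import *
from workcell import imaging
im=imaging.capture("top");cv2.imwrite("pics/top5.png",cv2.resize(cv2.convertScaleAbs(im[150:285,285:445,::-1],alpha=1.6),None,fx=4.5,fy=4.5,interpolation=cv2.INTER_CUBIC))
E
```

```text
pre 0.1249 [-0.71  0.03  2.93]
pre 0.12474 [-1.39  0.17  4.95]
pre 0.12469 [-2.18  0.2   6.75]
0.036 0.12469 [1.18 0.09 4.32]
0.03 0.12464 [0.46 0.22 5.5 ]
0.024 0.12464 [0.76 0.14 5.91]
0.018 0.12466 [0.61 0.   5.94]
True 0.01800000000000001 0.12467723249900005 20.9917 [ 1.78548548e-02 -8.93284218e-08  1.24716717e-01] [-3.14139021e+00  3.77808130e-05  1.64124421e+00]
```

View pics/top5.png

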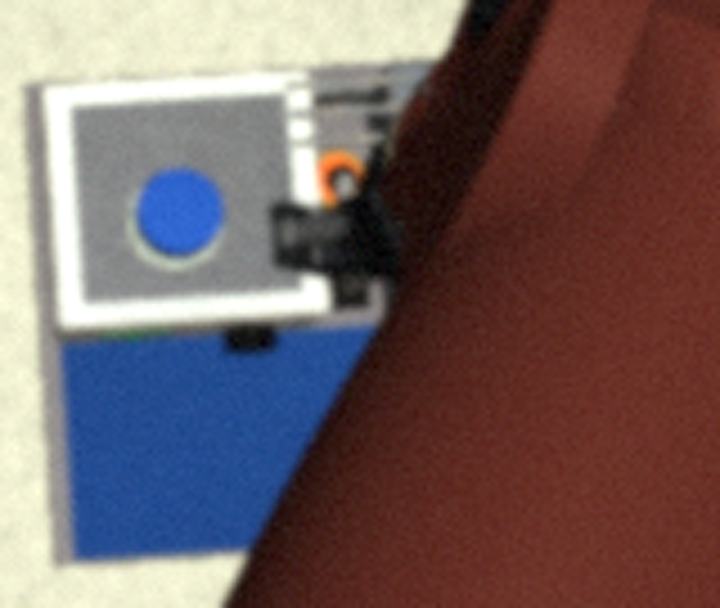

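The filter follows the ball (now about (340, 175) in the crop, was (337, 135)), with no slip. Continuing onto the apron.

```bash
python3 drag.py .018 -.102; python3 - <<'E'
from h import *
from workcell import imaging
im=imaging.capture("scene");cv2.imwrite("pics/sc6.png",cv2.resize(cv2.convertScaleAbs(im[120:270,150:350,::-1],alpha=1.5),None,fx=4,fy=4,interpolation=cv2.INTER_CUBIC))
E
```

```text
pre 0.12468 [0.48 0.12 6.48]
0.012 0.12468 [0.9  0.1  5.59]
0.006 0.12468 [0.7  0.22 6.28]
-0.0 0.12472 [0.27 0.18 5.49]
-0.006 0.12472 [0.56 0.04 5.58]
-0.012 0.12472 [0.54 0.04 5.11]
-0.018 0.12471 [0.62 0.09 5.4 ]
-0.024 0.1247 [0.54 0.3  5.16]
-0.03 0.12468 [0.2  0.33 5.66]
-0.036 0.12469 [0.6  0.23 5.7 ]
-0.042 0.1247 [0.64 0.15 5.49]
-0.048 0.1247 [0.6  0.38 5.12]
-0.054 0.12468 [0.64 0.12 5.42]
-0.06 0.12468 [0.27 0.22 5.46]
-0.066 0.12468 [0.55 0.17 5.62]
-0.072 0.12468 [0.58 0.31 5.41]
-0.078 0.12468 [0.43 0.62 5.92]
-0.084 0.1247 [0.32 0.16 5.58]
-0.09 0.1247 [0.55 0.31 5.7 ]
-0.096 0.12471 [0.47 0.24 5.64]
-0.102 0.12472 [0.58 0.61 5.64]
True -0.102 0.1247258066531692 30.475 [-1.02158804e-01  1.98140916e-05  1.24745959e-01] [-3.14130919e+00  1.08411275e-05  1.64121155e+00]
```

View pics/sc6.png

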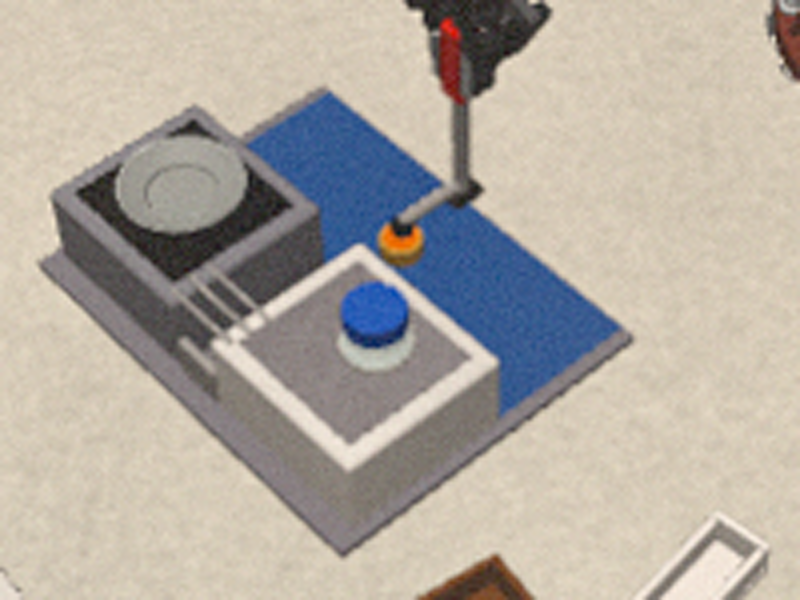

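The filter is on the apron at about (402, 243) in the crop, with a clear strip of blue before the units. I'll lift straight off and return to the holder.

```bash
python3 - <<'E'
from h import *
from workcell import arm,status,imaging
arm.move_linear(wp(-.102,0,.14),rate=.04)
arm.move_linear(wp(-.102,0,.25),rate=.15)
ori=[np.pi,0,.1815+np.pi/2]
arm.move_linear([.4491,.2430,.25],rate=.22,ori=ori)
arm.move_linear([.4491,.2430,.16],rate=.12,ori=ori)
arm.pause(.2); print(status.observe()["clock"],status.observe()["tcp_rot"],ft(10))
w=imaging.get_calibration("wrist")
for n in("wrist","scene","top"):
  im=imaging.capture(n);cv2.imwrite(f"pics/{n}7.png",cv2.convertScaleAbs(im[:,:,::-1],alpha=1.5))
a=cv2.imread("pics/wrist7.png")[150:360,200:360];b=cv2.imread("pics/scene7.png")[190:300,280:380]
cv2.imwrite("pics/c7.png",np.hstack([cv2.resize(a,(400,525)),cv2.resize(b,(400,440)).copy() if 0 else cv2.resize(b,(400,525))]))
t=cv2.imread("pics/top7.png")[150:285,285:445];cv2.imwrite("pics/t7.png",cv2.resize(t,None,fx=4.5,fy=4.5))
E
```

```text
34.6583 [ 3.14028243e+00 -4.50683706e-05  1.75232744e+00] (array([-0.00312784, -0.06340319, -1.61365881]), array([0.46668231, 0.50549369, 0.27220181]))
```

View pics/c7.png

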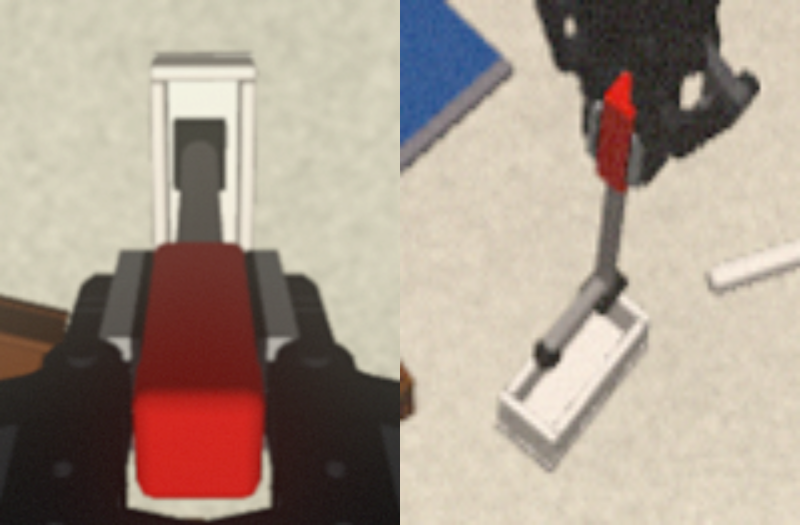

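View pics/t7.png

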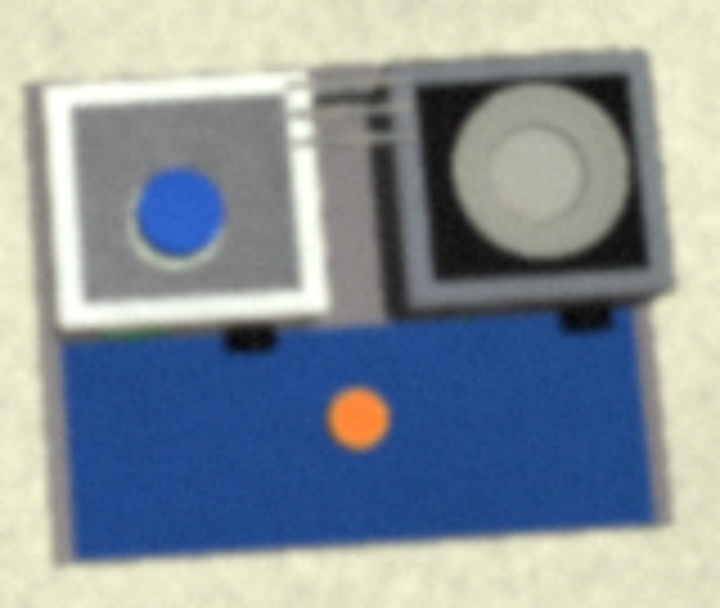

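The filter lies in the apron at (358, 419) in the crop, and the tool is aligned over the pocket. Lowering by feel.

```bash
python3 - <<'E'
from h import *
from workcell import arm,status,imaging
c=imaging.get_calibration("top")
print("filter local",loc(toplane(c,crop2px([(358,419)],4.5,285,150),.022)[0]))
b,_=ft(12,.015)
arm.move_linear([.4491,.2430,.1125],rate=.06); f,_=ft(8,.01);print((f-b).round(2))
z=.1125
while z>.1065:
    z-=.0005; arm.move_linear([.4491,.2430,z],rate=.01); f,_=ft(8,.01); print(round(z,4),(f-b).round(2))
    if f[2]-b[2]>2: break
o=status.observe();print(o["clock"],o["tcp_pos"])
E
```

```text
filter local [-0.04799412  0.00022426  0.022     ]
[-0.1  -0.06  0.02]
0.112 [-0.05 -0.06  0.04]
0.1115 [-0.47 -0.47 -0.12]
0.111 [-0.03 -0.11 -0.51]
0.1105 [-0.46 -0.36 -0.21]
0.11 [ 0.3  -0.23  0.15]
0.1095 [ 0.03 -0.12  0.05]
0.109 [-0.38 -0.03  3.24]
38.4 [0.44926802 0.24304979 0.1092958 ]
```

```bash
python3 - <<'E'
from h import *
from workcell import arm,status,imaging
arm.grip(1.0); arm.pause(.2)
arm.move_linear([.4491,.2430,.25],rate=.12)
arm.pause(.2)
o=status.observe();print(o["clock"],o["tcp_pos"],o["ft_force"],o["grip_width"])
w=imaging.get_calibration("wrist");np.save("w8.npy",w,allow_pickle=True)
for n in("wrist","scene","top"):
  im=imaging.capture(n);cv2.imwrite(f"pics/{n}8.png",cv2.convertScaleAbs(im[:,:,::-1],alpha=1.5))
a=cv2.imread("pics/wrist8.png")[155:245,245:320];b=cv2.imread("pics/scene8.png")[210:300,290:370]
cv2.imwrite("pics/c8.png",np.hstack([cv2.resize(a,(400,480)),cv2.resize(b,(400,450)) if 0 else cv2.resize(b,(400,480))]))
E
```

```text
40.7833 [0.44886461 0.24293204 0.24946158] [ 0.1082065  -0.10911024  0.4122778 ] 1.0019174207080643
```

View pics/c8.png

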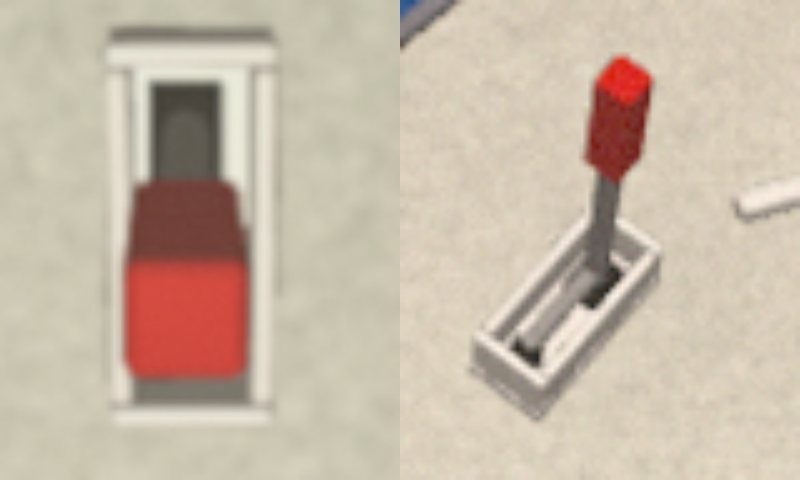

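View pics/top8.png

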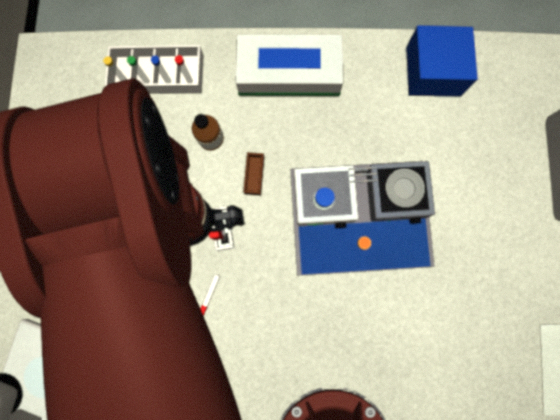

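The tool stands upright and centred in the white holder. The filter is on the apron at (364, 243), and nothing else in view has moved. Handing in.

```bash
python3 -c "
from workcell import workorder,status
print(workorder.close_job(),status.observe()['clock'])"
```

```text
the job is handed in; nothing more can be done
the job is handed in; nothing more can be done
```

The filter is out on the blue apron and the tool is back in its holder. I handed the job in at about 41 s of the 61 s allowed; no verdict was reported.

- **Drawing it out:** I pressed the ball on the filter by feel. The averaged press was 4.3 to 5.9 N during nearly all of the draw, with a high of 6.75 N just before it began. The ball did not slip. These are averages taken between moves, so a brief higher peak would not show.
- **Filter, last check:** its centre is about 48 mm in front of the units and on the gap's line within 1 mm. It looked flat in the picture.
- **Tool, last check:** the heel met the pocket floor at the same height as at pick-up. The picture shows it upright between the walls and released, with the gripper well above it.
- **Other things:** the dish, jar, bottle and marker showed no shift in the pictures. The beaker and most of the tip rack were hidden by the arm in the last top view, so I did not check those two at the end.
- **Disagreement:** the cameras differed by up to about 5 mm on the holder's position across the gap's direction. I placed the tool by the wrist view, which fitted.

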